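# Unscrew the magazine cap of a labelling machine

### The arm

A 6-joint arm with a two-finger parallel gripper is mounted at the origin on the work surface. World frame = base frame: x ahead of the robot, y to its left, z up, the work surface at z = 0. Lengths are in m, angles in rad, forces in N, time in s.
With the tool pointing down it reaches from about 0.275 to 0.85 m from the base axis. Payload 19 kg.
Tool frame: the origin (TCP) lies at the very end of the fingers, on their centre line; the grasp point (between the pads) lies 19 mm behind it (manip.pinch_z is the distance from the TCP to the grasp point, in m); z points along the fingers, y is the line along which they close (so a half turn about z gives the same grasp; the last joint's range is limited). The gripper opens to 85 mm and grips with 20 to 120 N. Pads are 22 mm wide; open, the fingers measure 114 mm over their backs; the gripper's body (76 mm by 85 mm) begins 54 mm behind the grasp point. The pads swing forward as they close: fully open they stand 13 mm farther back than shut.
Start: joints at [1.035, 0.15, 1.437, -0, 1.554, -0.134], TCP at [0.225, 0.529, 0.197] pointing down, gripper open.
Joint ranges: [-2.8, 2.8], [-0.68, 2.1], [0.12, 2.68], [-1.39, 4.53], [0.16, 2.79], [-2.81, 2.81]. Speed limits (rad/s): [1.89, 1.89, 2.22, 3.01, 3.01, 3.01].

### API

Orientations are given as [roll, pitch, yaw] about the fixed x, y, z axes, in that order (R = Rz(yaw) Ry(pitch) Rx(roll)).
In Python, from station import telemetry, grab_frame, calibration, job, nets, manip gives the robot as it stands.
- The arm moves only by the tool apply_moves, never from a script. Its argument "rows" is a list of rows, each a list of 3 entries, a list of its own where there are three numbers: the opening, from 0 (shut) to 1 (fully open), then the shift along the tool's x, y, z each as a share of 20 mm, from -1 to 1, then the turn, a rotation vector about the tool's x, y, z each as a share of 6 degrees, from -1 to 1. A call has 1 to 12 rows; each row shifts and turns the commanded pose from where the row before left it, along the tool's axes as they then stand; what a row does not reach is not made up. A row lasts 1/12 s, in which the tool goes at most 41.7 mm and 7.16 degrees, less where a joint would pass 70% of its speed; a pose out of reach is approached as far as the arm can. A call with a number of a shift or a turn outside -1 to 1 is refused whole. A call with a gripper value outside its range is refused whole. The fingers move at their own pace and stop on an object; "force" is the grip in N (left out, the last holds). Time passes only in rows, so rows that do not move let the fingers close. It gives the time, the measured TCP pose, the force, the opening and the grip force at its end, in the units of the state.
- telemetry.read_state(): the state, without advancing time (a new reading comes with each control period).
- grab_frame(name): name is "scene" or "top" or "wrist"; returns (picture, depth): 384x512x3 uint8, red, green, blue; 384x512 float32, m along the optical axis (not along the pixel's ray), 0 where there is no reading.
- calibration(name): a dict with "vertical_fov" (degrees; the focal length in pixels is half the picture's height over the tangent of half this angle, whatever the lens; pixels are square), "cx", "cy" (the principal point, pixels), "rvec" (rotation vector, rad) and "tvec" (3), from world to camera coordinates, as OpenCV has them. Camera axes: x right, y down, z forward; pixel columns grow to the right and rows downward; lengths in m; the calibration is good to about 2 mm. A picture is of the moment at which its call begins: read the wrist's pose just before it. calibration takes no time and is no camera call; for the wrist camera it gives the pose at the moment of the call.
- job.sign_off(): hands the job in; it is judged then, once.
Trained networks look in the newest picture that a camera, given by its name, has taken for a name from the list of things; names that differ only in an ending like _2 or _b are one class to them, and where a whole thing is asked for, a point or a joint stands for the part that bears it (a point fixed in the world has none). Each returns a list of dicts, best first, with "p" (0 to 1); they miss things now and then, are a little off and sometimes report something else, mostly with a low value. They report only what shows in the picture. A call takes as long as a camera call. They do not tell look-alikes from the thing itself.
- nets.silhouettes(camera, target): "pixels" (384x512 bool, what is visible of it) and "box" ([left, top, width, height] in pixels, round what is visible of it).
- nets.mark_of(camera, target): "position" ([row, column] in pixels: a listed point, or the origin of a listed thing).
The state is a dict: "clock": time; "joints": joint angles; "joint_velocities": joint speeds; "joint_torque": joint torques, N m; "eef_pos": TCP position; "ee_rot": TCP orientation; "force": force on the tool from outside, world axes, zero at the start; "wrist_torque": the same for the moment, N m; "opening": finger opening in m; "grasp_force": force on a finger pad.
Only numpy, scipy, OpenCV 4.12 (cv2) and the standard library are available. Lean on these libraries where they do the work, as an engineer would, in place of code of your own. Each camera call takes 0.05 s, during which the arm holds its last target. There are 200 camera calls.

### The job

Get the desk labelling machine ready for a refill: with the cap still on, swing its sprung feed lever all the way to its stop and let it spring back. Then unscrew the black cap on the drum; some of these machines have a reversed thread, so try it both ways to find which way it loosens, turn it until it comes free, and lift it off. Finish still holding the cap in the gripper about 10 cm above where it sat, and leave the mug, the stamp and the card box alone.

Things in the scene. Friction and masses are not known exactly. Their poses are not given: they have to be found in the camera images.
- labeller: Grey desk labelling machine, fixed; its yaw varies. Origin: centre of its underside, on the desk; z up, front faces its own -x. Base 180 (x) x 290 (y) x 40 mm high. On the base stand the drum and a grey feed head (box 90 (x) x 80 (y) mm, top 105 mm above the desk, centre x 0, y -80 mm).
- drum (a point): Centre of the top of the machine's white round drum: diameter 120 mm, top 90 mm above the desk, at x 0, y +70 mm of the machine. The cap sits in its middle, over a 48 mm hole.
- cap: Black ribbed round cap, loose body, 0.08 to 0.17 kg. Origin: on its axis, underside of its rim, 91 mm above the desk when screwed on; z up; its x is then along the machine's x within 0.05 rad. Rim diameter 54 mm, 4 mm thick; above it a round grip, diameter 44 mm, 36 mm high. A stem with a cross bar reaches 48 mm below the origin into the drum.
- cap_top (a point): Centre of the cap's top, 40 mm above its origin. Coarse thread, hand hidden, differing from start to start. The tight way it stops dead within 12 degrees. The loose way it turns easily, rises 3 to 4 mm, is free from 53 degrees and stops at 75: lift straight up at 60 to 68. Pulled earlier it has only 3 mm of play. When stopped, the round grip slips harmlessly in the fingers.
- feed_lever (a joint): Feed lever on top of the feed head, horizontal, turning about a vertical axis: 0 at rest, pointing to the machine's -x (its front); grows anticlockwise seen from above, towards the machine's -y, away from the drum; stop at 1.0 rad. The spring returns it to 0 when let go. Pushing its post takes about 1.6 N at rest and 5 N at the stop.
- lever_post (a point): Centre of the top of the upright black post at the lever's end: post diameter 14 mm, top 147 mm above the desk, standing 28 mm above the flat 6 mm lever arm; 70 mm from the lever's axis. It moves with the lever.
- lever_pivot (a point): Point on the lever's vertical axis, 116 mm above the desk, at x 0, y -80 mm of the machine.
- mug: White ceramic mug, rim diameter 80 mm, 90 mm high, beyond the drum end of the machine; origin at the centre of its underside. Bystander.
- stamp: Dark wooden hand stamp, diameter 40 mm, 74 mm high, beyond the feed head end; origin at the centre of its underside. Bystander.
- card_box: Cardboard box 95 x 62 x 45 mm high, beyond the feed head end; origin at the centre of its underside. Bystander.
There are look-alikes about, which are no part of the job. What is shaped like the cap but blue or red is not meant.

How it is judged:
On the way, in this order (a step that is already met when the one before it is completed fails the run):
1. the feed lever is swung to its stop (0.93 rad or more) with the cap still on (value of joint feed_lever above 0.93 rad and z of cap in the frame of labeller below 0.095 m), for 0.05 s.
2. the lever is let go and springs back (below 0.1 rad), the cap still on (value of joint feed_lever below 0.1 rad and z of cap in the frame of labeller below 0.095 m), for 0.1 s.
3. the cap is turned loose (more than 0.7 rad from where it was) while still in its socket (angle between the x axis of cap and the x axis of labeller, either way round above 0.7 rad and z of cap in the frame of labeller below 0.11 m and horizontal distance between cap and labeller below 0.08 m), for 0.05 s.
At the end, for the whole second after the job is handed in: The cap is gripped in the fingers and still, at least 60 mm above where it sat and over or near the machine (within 180 mm of its centre, seen from above), not touching the machine; the lever is back at rest (below 0.1 rad) (z of cap in the frame of labeller above 0.151 m and contact force between cap and the fingers above 1 N and contact force between cap and labeller below 0.1 N and linear speed of cap below 0.03 m/s and horizontal distance between cap and labeller below 0.18 m and value of joint feed_lever below 0.1 rad); the arm keeps its last pose, push and grip.
It fails at once if the mug is pushed more than 25 mm or tipped over (distance of mug from where it was at the start of the episode above 0.025 m or angle between mug's own z axis and vertical above 0.5 rad).
It fails at once if the stamp is pushed more than 25 mm or tipped over (distance of stamp from where it was at the start of the episode above 0.025 m or angle between stamp's own z axis and vertical above 0.5 rad).
It fails at once if the card box is pushed more than 25 mm or tipped over (distance of card_box from where it was at the start of the episode above 0.025 m or angle between card_box's own z axis and vertical above 0.5 rad).
It also fails if it takes over 64 s, if anything falls off the work surface, if the arm or the gripper's body presses on something with over 40 N, if the wrist force passes 120 N, or if a joint passes its speed limit or range.

## Working session

There is one attempt and no reset: what is moved stays moved. The work goes in short steps, Python scripts to look and compute and a tool call to move; the robot and the scene stay as the last step left them, time stands still between calls to the robot, and variables do not carry over. Pictures are saved under pics/ and viewed, at most 10 in all, crops included, and the job is handed in when it is done.

Besides the shell and the picture viewer there is one more tool, called by a JSON object that holds its "op" and its "data", one argument or row to a line. apply_moves: Moves the arm, as the interface text tells. Its arguments: {"type":"object","properties":{"rows":{"type":"array"},"force":{"type":"number"}},"required":["rows"]}

```bash
mkdir -p pics; cat > h.py <<'E'
import numpy as np,cv2
from station import telemetry, grab_frame, calibration, job, nets, manip
def cam(n):
    c=calibration(n);f=192/np.tan(np.radians(c["vertical_fov"])/2)
    K=np.array([[f,0,c["cx"]],[0,f,c["cy"]],[0,0,1]]);R=cv2.Rodrigues(np.array(c["rvec"],float))[0]
    return K,R,np.array(c["tvec"],float).ravel()
def at_z(n,rc,z):
    K,R,t=cam(n);d=R.T@np.linalg.inv(K)@[rc[1],rc[0],1];o=-R.T@t
    return o+d*(z-o[2])/d[2]
def proj(n,p):
    K,R,t=cam(n);q=K@(R@np.array(p)+t);return q[1]/q[2],q[0]/q[2]
E
python3 - <<'E'
from h import *
for n in("scene","top"):
    p,d=grab_frame(n);cv2.imwrite(f"pics/{n}0.png",p[:,:,::-1])
    for k,z in(("cap_top",.131),("lever_post",.147),("lever_pivot",.116),("drum",.09),("labeller",0),("mug",0),("stamp",0),("card_box",0)):
        for r in nets.mark_of(n,k)[:3]:
            print(n,k,round(r["p"],2),np.round(r["position"]),np.round(at_z(n,r["position"],z),3))
s=telemetry.read_state();print(s, manip.pinch_z)
E
```

```text
scene cap_top 0.86 [246. 273.] [0.744 0.053 0.131]
scene cap_top 0.86 [156. 218.] [ 0.459 -0.044  0.131]
scene cap_top 0.65 [186. 252.] [0.571 0.032 0.131]
scene lever_post 0.66 [172. 197.] [ 0.514 -0.103  0.147]
scene lever_pivot 0.94 [200. 198.] [ 0.578 -0.111  0.116]
scene drum 0.86 [193. 252.] [0.566 0.031 0.09 ]
scene drum 0.18 [218. 228.] [ 0.63  -0.042  0.09 ]
scene labeller 0.8 [215. 226.] [ 0.573 -0.043  0.   ]
scene labeller 0.59 [194. 255.] [0.516 0.049 0.   ]
scene mug 0.95 [211. 325.] [0.608 0.236 0.   ]
scene stamp 0.69 [205. 147.] [ 0.501 -0.262  0.   ]
scene card_box 0.63 [206. 145.] [ 0.504 -0.268  0.   ]
scene card_box 0.62 [247. 151.] [ 0.634 -0.258  0.   ]
top cap_top 0.73 [137. 248.] [0.711 0.059 0.131]
top cap_top 0.71 [271. 291.] [ 0.411 -0.036  0.131]
top cap_top 0.61 [198. 256.] [0.572 0.042 0.131]
top lever_post 0.67 [232. 326.] [ 0.495 -0.111  0.147]
top lever_pivot 0.81 [197. 323.] [ 0.577 -0.11   0.116]
top drum 0.57 [199. 256.] [0.574 0.041 0.09 ]
top labeller 0.8 [207. 282.] [ 0.568 -0.026  0.   ]
top mug 0.62 [184. 179.] [0.625 0.232 0.   ]
top mug 0.56 [204. 283.] [ 0.575 -0.028  0.   ]
top stamp 0.61 [235. 378.] [ 0.498 -0.263  0.   ]
top card_box 0.81 [188. 378.] [ 0.617 -0.268  0.   ]
{'clock': 0.9, 'joints': array([ 1.03496221e+00,  1.50498537e-01,  1.43737537e+00,  2.48545562e-05,
        1.55378558e+00, -1.34036962e-01]), 'joint_velocities': array([ 0.0020957 , -0.00027512,  0.00063752,  0.00182182,  0.00064974,
       -0.00164225]), 'joint_torque': array([ 1.07019583e-03, -7.12803125e+01, -5.71045053e+01, -7.95432447e-05,
        1.91041254e-03,  1.24182643e-04]), 'eef_pos': array([0.22488777, 0.52917948, 0.19727967]), 'ee_rot': array([-3.14152974e+00, -3.35598242e-05,  2.73979507e+00]), 'force': array([ 0.19121563, -1.02462931,  0.0589131 ]), 'wrist_torque': array([-0.00214482,  0.0381928 ,  0.010814  ]), 'grasp_force': 0.0, 'opening': 0.08547147440673553} 0.0187
```

```bash
python3 -c "
import cv2
a=cv2.imread('pics/scene0.png')[110:290,110:360];b=cv2.imread('pics/top0.png')[110:290,150:400]
cv2.imwrite('pics/c0.png',cv2.resize(cv2.vconcat([a,b]),None,fx=1.66,fy=1.66,interpolation=2))"
```

```text
(no output)
```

View pics/c0.png

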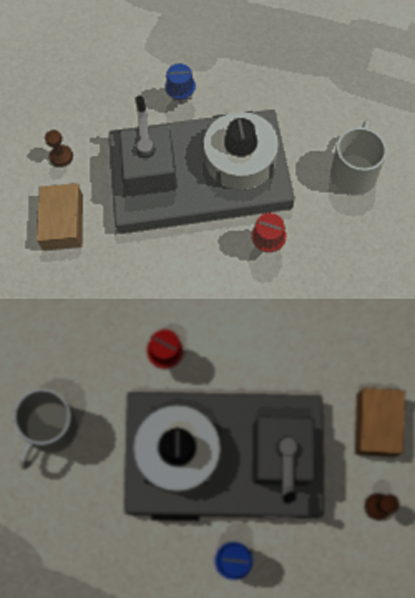

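Candidates for the cap: black (scene 186,252; top 198,256), blue (scene 156,218; top 271,291) and red (scene 246,273; top 137,248). Only the black one sits on the white drum, so that is the cap. I'll move over the machine and check it close up with the wrist camera.

{"op": "apply_moves", "data": {
  "rows": [
    [1,[-0.96,-0.79,-0.2],[0,0,0]],
    [1,[-0.96,-0.79,-0.2],[0,0,0]],
    [1,[-0.96,-0.79,-0.2],[0,0,0]],
    [1,[-0.96,-0.79,-0.2],[0,0,0]],
    [1,[-0.96,-0.79,-0.2],[0,0,0]],
    [1,[-0.96,-0.79,-0.2],[0,0,0]],
    [1,[-0.96,-0.79,-0.2],[0,0,0]],
    [1,[-0.96,-0.79,-0.2],[0,0,0]],
    [1,[-0.96,-0.79,-0.2],[0,0,0]],
    [1,[-0.96,-0.79,-0.2],[0,0,0]],
    [1,[-0.96,-0.79,-0.2],[0,0,0]],
    [1,[-0.96,-0.79,-0.2],[0,0,0]]
  ]
}}

```text
clock: 1.9
eef_pos: [0.3631, 0.2634, 0.2456]
ee_rot: [3.141, 0.0, 2.74]
force: [-0.5, 0.4, 0.6]
opening: 0.0851
grasp_force: 0.0
```

{"op": "apply_moves", "data": {
  "rows": [
    [1,[-0.96,-0.79,-0.2],[0,0,0]],
    [1,[-0.96,-0.79,-0.2],[0,0,0]],
    [1,[-0.96,-0.79,-0.2],[0,0,0]],
    [1,[-0.96,-0.79,-0.2],[0,0,0]],
    [1,[-0.96,-0.79,-0.2],[0,0,0]],
    [1,[-0.96,-0.79,-0.2],[0,0,0]],
    [1,[-0.96,-0.79,-0.2],[0,0,0]],
    [1,[-0.96,-0.79,-0.2],[0,0,0]],
    [1,[-0.96,-0.79,-0.2],[0,0,0]],
    [1,[-0.96,-0.79,-0.2],[0,0,0]],
    [1,[-0.96,-0.79,-0.2],[0,0,0]],
    [1,[-0.96,-0.79,-0.2],[0,0,0]]
  ]
}}

```text
clock: 2.9
eef_pos: [0.5011, -0.0013, 0.2936]
ee_rot: [-3.142, 0.0, 2.74]
force: [1.3, 0.8, 0.6]
opening: 0.0854
grasp_force: 0.0
```

{"op": "apply_moves", "data": {
  "rows": [
    [0,[0,0,0],[0,0,1]],
    [0,[0,0,0],[0,0,1]],
    [0,[0,0,0],[0,0,1]],
    [0,[0,0,0],[0,0,1]],
    [0,[0,0,0],[0,0,1]],
    [0,[0,0,0],[0,0,1]],
    [0,[0,0,0],[0,0,1]],
    [0,[0,0,0],[0,0,1]],
    [0,[0,0,0],[0,0,1]],
    [0,[0,0,0],[0,0,1]],
    [0,[0,0,0],[0,0,1]],
    [0,[0,0,0],[0,0,0]]
  ]
}}

```text
clock: 3.9
eef_pos: [0.5007, -0.0, 0.2934]
ee_rot: [3.142, 0.0, 1.582]
force: [0.6, -0.3, 0.2]
opening: -0.0001
grasp_force: 0.0
```

```bash
python3 - <<'E'
from h import *
n="wrist"
p,d=grab_frame(n);cv2.imwrite(f"pics/w1.png",p[:,:,::-1])
for k,z in(("cap_top",.131),("lever_post",.147),("lever_pivot",.116),("drum",.09)):
    for r in nets.mark_of(n,k)[:3]:
        print(n,k,round(r["p"],2),np.round(r["position"]),np.round(at_z(n,r["position"],z),4))
s=telemetry.read_state();print(s["clock"],s["eef_pos"],s["ee_rot"],s["joints"],s["opening"])
K,R,t=cam(n);print(-R.T@t)
E
```

```text
wrist cap_top 0.86 [138. 316.] [0.576  0.0402 0.131 ]
wrist cap_top 0.8 [125. 418.] [0.7017 0.0591 0.131 ]
wrist cap_top 0.64 [187. 204.] [ 0.4317 -0.0269  0.131 ]
wrist lever_pivot 0.92 [243. 304.] [ 0.5764 -0.1177  0.116 ]
4.15 [ 5.00655304e-01 -1.32261965e-05  2.93296839e-01] [-3.14151487e+00  6.19711297e-05  1.59053507e+00] [-1.53979772e-01 -2.01415684e-02  1.42755025e+00 -7.54891932e-05
  1.73424987e+00 -1.73730795e-01] -0.00018510160695252385
[0.49978533 0.08206416 0.47006483]
```

View pics/w1.png

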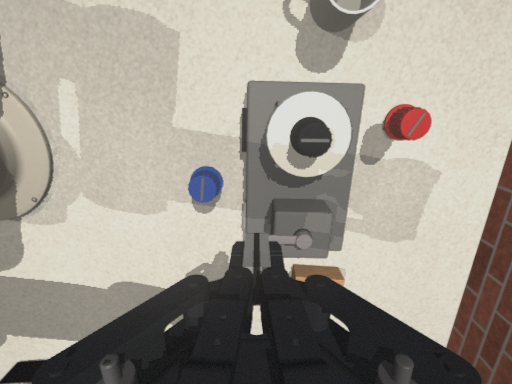

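The wrist picture shows the black cap on the white drum at (138,316), with the blue cap at (187,204) and the red one at (125,418). The lever pivot is at (243,304), its arm pointing left (machine -x), and machine yaw is about 0. Next I turn the tool for the lever push and go down beside the post.

{"op": "apply_moves", "data": {
  "rows": [
    [0,[0,0,0],[0,0,1]],
    [0,[0,0,0],[0,0,1]],
    [0,[0,0,0],[0,0,1]],
    [0,[0,0,0],[0,0,1]],
    [0,[0,0,0],[0,0,1]],
    [0,[0,0,0],[0,0,1]],
    [0,[0,0,0],[0,0,1]],
    [0,[0,0,0],[0,0,1]],
    [0,[0,0,0],[0,0,1]],
    [0,[0,0,0],[0,0,1]],
    [0,[0,0,0],[0,0,0.4]],
    [0,[0,0,0],[0,0,0]]
  ]
}}

```text
clock: 5.15
eef_pos: [0.5007, -0.0, 0.2933]
ee_rot: [3.142, 0.0, 0.498]
force: [-1.1, 0.4, -0.5]
opening: 0.0005
grasp_force: 0.0
```

{"op": "apply_moves", "data": {
  "rows": [
    [0,[-0.29,0.27,0.9],[0,0,0]],
    [0,[-0.29,0.27,0.9],[0,0,0]],
    [0,[-0.29,0.27,0.9],[0,0,0]],
    [0,[-0.29,0.27,0.9],[0,0,0]],
    [0,[-0.29,0.27,0.9],[0,0,0]],
    [0,[-0.29,0.27,0.9],[0,0,0]],
    [0,[-0.29,0.27,0.9],[0,0,0]],
    [0,[-0.29,0.27,0.9],[0,0,0]],
    [0,[-0.29,0.27,0.9],[0,0,0]],
    [0,[0,0,0.1],[0,0,0]],
    [0,[0,0,0],[0,0,0]]
  ]
}}

```text
clock: 6.07
eef_pos: [0.4777, -0.0677, 0.1289]
ee_rot: [-3.14, 0.001, 0.5]
force: [-0.3, -0.2, 0.1]
opening: 0.0003
grasp_force: 0.0
```

```bash
python3 - <<'E'
from h import *
b=[]
for n in("top","scene"):
    p,d=grab_frame(n)
    for k,z in(("lever_post",.147),("lever_pivot",.116)):
        for r in nets.mark_of(n,k)[:2]:
            print(n,k,round(r["p"],2),np.round(at_z(n,r["position"],z),4))
    c=p[150:270,260:400] if n=="top" else p[130:250,130:270]
    b.append(cv2.resize(c[:,:,::-1],None,fx=2.8,fy=2.8,interpolation=2))
cv2.imwrite("pics/t2.png",cv2.hconcat(b))
s=telemetry.read_state();print(s["clock"],s["eef_pos"],s["ee_rot"],s["force"])
E
```

```text
top lever_pivot 0.57 [ 0.58   -0.1086  0.116 ]
scene lever_post 0.6 [ 0.504  -0.1122  0.147 ]
scene lever_pivot 0.91 [ 0.586  -0.1082  0.116 ]
6.3667 [ 0.47855249 -0.06748039  0.13016444] [ 3.14065968e+00 -8.62592794e-04  4.99629478e-01] [ 0.15086609 -0.64366078 -0.34308589]
```

View pics/t2.png

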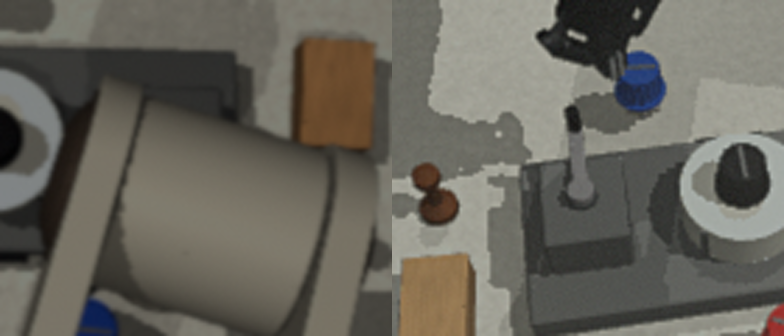

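The scene view shows the closed fingers beside the upright post, clear of the blue cap, with the lever at rest. Pushing now.

{"op": "apply_moves", "data": {
  "rows": [
    [0,[0,0.7,0.1],[0,0,0]],
    [0,[0,0.7,0],[0,0,0]],
    [0,[0,0.7,0],[0,0,0]],
    [0,[0,0.7,0],[0,0,0]],
    [0,[0,0,0],[0,0,0]]
  ]
}}

```text
clock: 6.78
eef_pos: [0.5061, -0.1197, 0.127]
ee_rot: [3.141, 0.0, 0.497]
force: [1.1, -0.6, -1.0]
opening: 0.0001
grasp_force: 0.0
```

{"op": "apply_moves", "data": {
  "rows": [
    [0,[0,0.5,0],[0,0,0]],
    [0,[0,0.5,0],[0,0,0]],
    [0,[0,0.5,0],[0,0,0]],
    [0,[0,0,0],[0,0,0]]
  ]
}}

```text
clock: 7.12
eef_pos: [0.52, -0.1449, 0.1272]
ee_rot: [3.141, 0.0, 0.498]
force: [0.8, 0.1, -0.0]
opening: 0.0001
grasp_force: 0.0
```

```bash
python3 - <<'E'
from h import *
n="scene"
p,d=grab_frame(n)
for r in nets.mark_of(n,"lever_post")[:2]: print(round(r["p"],2),np.round(at_z(n,r["position"],.147),4))
c=p[120:260,120:290]
cv2.imwrite("pics/t3.png",cv2.resize(c[:,:,::-1],None,fx=3,fy=3,interpolation=2))
s=telemetry.read_state();print(s["clock"],s["eef_pos"],s["ee_rot"],s["force"])
E
```

```text
0.64 [ 0.5091 -0.1083  0.147 ]
7.2167 [ 0.51924685 -0.14348201  0.12713312] [-3.14123800e+00  2.86544903e-04  4.98246527e-01] [ 0.54668578 -0.33981867 -0.298827  ]
```

View pics/t3.png

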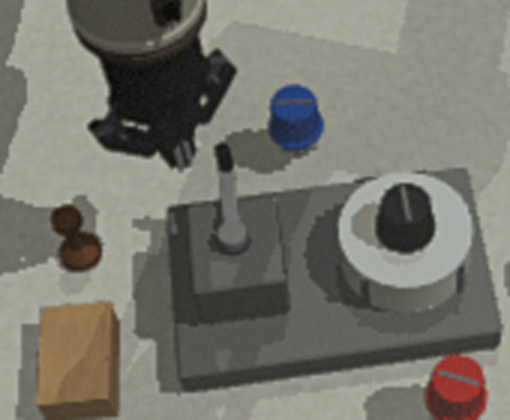

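```bash
python3 - <<'E'
from h import *
s=telemetry.read_state();e=s["eef_pos"]
print("tcp proj",proj("scene",e), "post",proj("scene",[.507,-.111,.147]))
n="scene";p,d=grab_frame(n)
K,R,t=cam(n)
v,u=np.mgrid[0:384,0:512];P=(np.stack([u,v,np.ones_like(u)],-1).reshape(-1,3)@np.linalg.inv(K).T*d.reshape(-1,1)-t)@R
P=P.reshape(384,512,3)
for r,c in((168,194),(172,195),(185,196),(198,198),(165,180),(172,180),(168,183),(170,178)):print(r,c,np.round(P[r,c],3),p[r,c])
# vertical things above arm height near post
m=(P[...,2]>.125)&(P[...,2]<.16)&(abs(P[...,0]-.51)<.05)&(abs(P[...,1]+.12)<.06)
for r,c in np.argwhere(m)[::6]:print(r,c,np.round(P[r,c],3),end=";")
E
```

```text
tcp proj (np.float64(180.16897260901345), np.float64(182.52047563018664)) post (np.float64(170.2681265786319), np.float64(193.57928304652745))
168 194 [ 0.5   -0.109  0.147] [33 32 32]
172 195 [ 0.508 -0.108  0.14 ] [29 25 25]
185 196 [ 0.532 -0.111  0.115] [111 110 109]
198 198 [ 0.575 -0.11   0.119] [113 111 108]
165 180 [ 0.524 -0.139  0.201] [29 28 27]
172 180 [ 0.531 -0.143  0.181] [87 89 88]
168 183 [ 0.526 -0.134  0.19 ] [65 65 64]
170 178 [ 0.529 -0.146  0.188] [46 45 43]
168 192 [ 0.499 -0.114  0.146];169 193 [ 0.501 -0.112  0.145];170 193 [ 0.504 -0.113  0.145];171 194 [ 0.507 -0.11   0.143];172 195 [ 0.508 -0.108  0.14 ];173 196 [ 0.506 -0.107  0.131];175 193 [ 0.51  -0.115  0.13 ];
```

```bash
python3 - <<'E'
from h import *
s=telemetry.read_state();e=s["eef_pos"];print(e,s["force"],s["opening"])
for n in("scene",):
    p,d=grab_frame(n);K,R,t=cam(n)
    v,u=np.mgrid[0:384,0:512];P=((np.stack([u,v,np.ones_like(u)],-1).reshape(-1,3)@np.linalg.inv(K).T*d.reshape(-1,1)-t)@R).reshape(384,512,3)
    for c in(178,180,182,184):
        print(c,[(r,*np.round(P[r,c],3)) for r in range(164,186,2)])
    cv2.imwrite("pics/t4.png",cv2.resize(p[140:200,150:230,::-1],None,fx=9,fy=9,interpolation=cv2.INTER_NEAREST))
E
```

```text
[ 0.51910509 -0.14315322  0.12714862] [0.20231466 0.91225656 0.13527674] -8.533178240289947e-05
178 [(164, np.float64(0.53), np.float64(-0.142), np.float64(0.215)), (166, np.float64(0.532), np.float64(-0.143), np.float64(0.21)), (168, np.float64(0.533), np.float64(-0.144), np.float64(0.202)), (170, np.float64(0.528), np.float64(-0.146), np.float64(0.187)), (172, np.float64(0.53), np.float64(-0.147), np.float64(0.181)), (174, np.float64(0.53), np.float64(-0.149), np.float64(0.173)), (176, np.float64(0.416), np.float64(-0.167), np.float64(-0.001)), (178, np.float64(0.422), np.float64(-0.168), np.float64(-0.002)), (180, np.float64(0.429), np.float64(-0.169), np.float64(-0.003)), (182, np.float64(0.438), np.float64(-0.169), np.float64(0.001)), (184, np.float64(0.443), np.float64(-0.17), np.float64(-0.002))]
180 [(164, np.float64(0.524), np.float64(-0.138), np.float64(0.205)), (166, np.float64(0.525), np.float64(-0.139), np.float64(0.199)), (168, np.float64(0.529), np.float64(-0.14), np.float64(0.196)), (170, np.float64(0.531), np.float64(-0.141), np.float64(0.19)), (172, np.float64(0.53)
[... 1166 characters left out ...]
float64(0.527), np.float64(-0.129), np.float64(0.207)), (166, np.float64(0.522), np.float64(-0.13), np.float64(0.192)), (168, np.float64(0.522), np.float64(-0.132), np.float64(0.183)), (170, np.float64(0.524), np.float64(-0.133), np.float64(0.178)), (172, np.float64(0.527), np.float64(-0.133), np.float64(0.174)), (174, np.float64(0.529), np.float64(-0.135), np.float64(0.168)), (176, np.float64(0.417), np.float64(-0.15), np.float64(-0.004)), (178, np.float64(0.427), np.float64(-0.15), np.float64(0.002)), (180, np.float64(0.433), np.float64(-0.151), np.float64(-0.0)), (182, np.float64(0.44), np.float64(-0.152), np.float64(-0.002)), (184, np.float64(0.448), np.float64(-0.152), np.float64(0.0))]
```

View pics/t4.png

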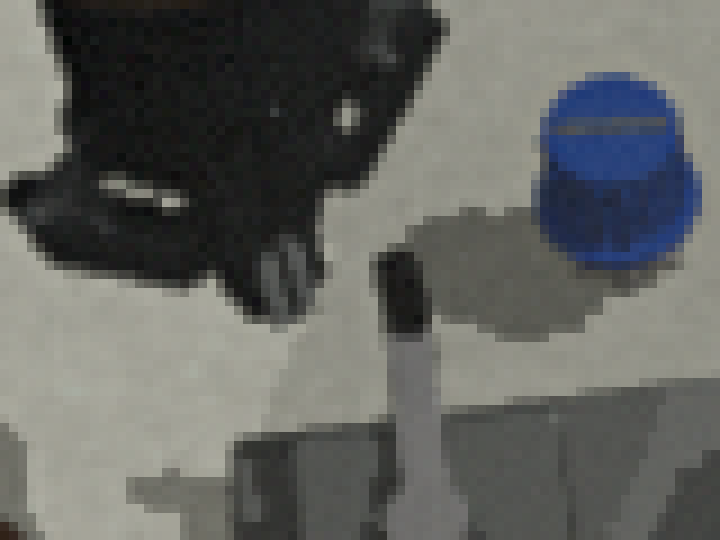

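The tips passed above the post without contact. In the scene depth the finger ends lie near z 0.163, though the telemetry says 0.127. I'll compare the wrist camera's depth with the desk to find the offset.

```bash
cat >> h.py <<'E'
def cloud(n):
    p,d=grab_frame(n);K,R,t=cam(n)
    v,u=np.mgrid[0:384,0:512];P=((np.stack([u,v,np.ones_like(u)],-1).reshape(-1,3)@np.linalg.inv(K).T*d.reshape(-1,1)-t)@R).reshape(384,512,3)
    return p,d,P
E
python3 - <<'E'
from h import *
s=telemetry.read_state()
p,d,P=cloud("wrist");K,R,t=cam("wrist");print("cam",-R.T@t,"view",R[2])
for nm,x,y in(("desk front",.40,.05),("desk",.38,-.0),("drum",.58,.085),("drum",.535,.04),("base",.52,-.02),("head",.6,-.08)):
    m=(np.hypot(P[...,0]-x,P[...,1]-y)<.008)&(d>0);print(nm,m.sum(),np.round(np.median(P[m][:,2]),4) if m.any() else None)
r,c=proj("wrist",s["eef_pos"]);print("tcp px",r,c)
print("wrist depth hist z:",np.histogram(P[d>0][:,2],bins=np.arange(-.06,.3,.01)))
cv2.imwrite("pics/w5.png",p[:,:,::-1])
q,dd,Q=cloud("scene")
for nm,x,y in(("desk front",.40,.05),("drum",.58,.085),("base",.62,-.05),("head",.6,-.08)):
    m=(np.hypot(Q[...,0]-x,Q[...,1]-y)<.008)&(dd>0);print("scene",nm,m.sum(),np.round(np.median(Q[m][:,2]),4) if m.any() else None)
E
```

```text
cam [ 0.59257523 -0.10397617  0.30410711] view [-0.28192282 -0.15388317 -0.9470161 ]
desk front 138 0.0
desk 37 0.0002
drum 0 None
drum 393 0.0902
base 220 0.0403
head 422 0.1051
tcp px 222.3177188740929 254.90623344482174
wrist depth hist z: (array([    0,     0,     0,     0,     0, 32762, 61143,  1978,  1114,
        8903, 20002,  1053,   965,  1281,  5852,  6901, 11582,  2106,
        2153,  2432,   373,     0,   132,   431,   546,   703,  1306,
        4617,  4051,  7849, 10400,  5218,     0,     0,     0]), array([-6.00000000e-02, -5.00000000e-02, -4.00000000e-02, -3.00000000e-02,
       -2.00000000e-02, -1.00000000e-02,  1.38777878e-17,  1.00000000e-02,
        2.00000000e-02,  3.00000000e-02,  4.00000000e-02,  5.00000000e-02,
        6.00000000e-02,  7.00000000e-02,  8.00000000e-02,  9.00000000e-02,
        1.00000000e-01,  1.10000000e-01,  1.20000000e-01,  1.30000000e-01,
        1.40000000e-01,  1.50000000e-01,  1.60000000e-01,  1.70000000e-01,
        1.80000000e-01,  1.90000000e-01,  2.00000000e-01,  2.10000000e-01,
        2.20000000e-01,  2.30000000e-01,  2.40000000e-01,  2.50000000e-01,
        2.60000000e-01,  2.70000000e-01,  2.80000000e-01,  2.90000000e-01]))
scene desk front 19 -0.0013
scene drum 24 0.089
scene base 24 0.039
scene head 29 0.1039
```

View pics/w5.png

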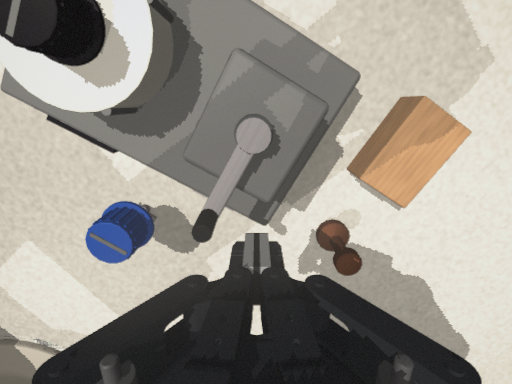

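The wrist depth puts the desk, drum and head at the right heights, so the arm's pose is good and the fingers end short of the stated TCP. I'll measure by how much from the same view.

```bash
python3 - <<'E'
from h import *
e=telemetry.read_state()["eef_pos"]
p,d,P=cloud("wrist")
for c in(250,255,260):
    print(c,[(r,*(round(float(x),3) for x in P[r,c])) for r in range(226,262,3)])
m=(d>0)&(P[...,2]>.13)&(np.hypot(P[...,0]-e[0],P[...,1]-e[1])<.04);m[:225]=False
print(np.percentile(P[m][:,2],[0,.5,1,2,5]))
p,d,P=cloud("scene")
m=(d>0)&(P[...,2]>.13)&(np.hypot(P[...,0]-e[0],P[...,1]-e[1])<.03)
print(np.percentile(P[m][:,2],[0,1,3,5]), e)
E
```

```text
250 [(226, 0.459, -0.168, 0.001), (229, 0.455, -0.17, -0.001), (232, 0.452, -0.172, 0.001), (235, 0.528, -0.135, 0.168), (238, 0.528, -0.135, 0.172), (241, 0.527, -0.136, 0.174), (244, 0.528, -0.135, 0.179), (247, 0.528, -0.135, 0.182), (250, 0.528, -0.136, 0.185), (253, 0.528, -0.136, 0.188), (256, 0.528, -0.136, 0.189), (259, 0.528, -0.136, 0.193)]
255 [(226, 0.462, -0.174, 0.0), (229, 0.458, -0.176, 0.0), (232, 0.454, -0.178, -0.001), (235, 0.529, -0.138, 0.168), (238, 0.53, -0.137, 0.174), (241, 0.529, -0.138, 0.175), (244, 0.529, -0.138, 0.178), (247, 0.53, -0.137, 0.183), (250, 0.53, -0.138, 0.185), (253, 0.529, -0.138, 0.187), (256, 0.529, -0.138, 0.19), (259, 0.529, -0.138, 0.192)]
260 [(226, 0.465, -0.179, 0.001), (229, 0.461, -0.181, 0.001), (232, 0.458, -0.183, 0.0), (235, 0.53, -0.14, 0.168), (238, 0.53, -0.14, 0.172), (241, 0.531, -0.14, 0.175), (244, 0.531, -0.14, 0.179), (247, 0.53, -0.14, 0.181), (250, 0.531, -0.14, 0.186), (253, 0.531, -0.14, 0.188), (256, 0.53, -0.14, 0.19), (259, 0.531, -0.14, 0.194)]
[0.13252042 0.14669241 0.14755148 0.17192776 0.18784446]
[0.13676531 0.16837984 0.17675377 0.185168  ] [ 0.51912112 -0.14286624  0.12743896]
```

Both cameras put the real fingertips about 39 mm behind the reported TCP. From here on I use tip z = eef z + 0.039. Going back, lower, and pushing again.

{"op": "apply_moves", "data": {
  "rows": [
    [0,[0.1,-1,0],[0,0,0]],
    [0,[0,-1,0],[0,0,0]],
    [0,[0,-1,0],[0,0,0]],
    [0,[0,-1,0],[0,0,0]],
    [0,[0,-0.2,0.6],[0,0,0]],
    [0,[0,0,0.7],[0,0,0]],
    [0,[0,0,0.7],[0,0,0]],
    [0,[0,0,0],[0,0,0]]
  ]
}}

```text
clock: 8.18
eef_pos: [0.4796, -0.0678, 0.0852]
ee_rot: [-3.14, 0.002, 0.499]
force: [-0.5, 0.4, -1.2]
opening: 0.0002
grasp_force: 0.0
```

{"op": "apply_moves", "data": {
  "rows": [
    [0,[0,0.5,0],[0,0,0]],
    [0,[0,0.5,0],[0,0,0]],
    [0,[0,0.5,0],[0,0,0]],
    [0,[0,0.5,0],[0,0,0]],
    [0,[0,0.4,0],[0,0,0]],
    [0,[0,0.4,0],[0,0,0]],
    [0,[0,0,0],[0,0,0]]
  ]
}}

```text
clock: 8.77
eef_pos: [0.5083, -0.119, 0.0873]
ee_rot: [3.141, -0.0, 0.498]
force: [-0.9, 3.3, 0.3]
opening: -0.0002
grasp_force: 1.4
```

{"op": "apply_moves", "data": {
  "rows": [
    [0,[0,0.4,0],[0,0,0]],
    [0,[0,0.4,0],[0,0,0]],
    [0,[0,0.3,0],[0,0,0]],
    [0,[0,0,0],[0,0,0]]
  ]
}}

```text
clock: 9.1
eef_pos: [0.519, -0.1375, 0.0873]
ee_rot: [3.142, -0.001, 0.499]
force: [2.0, 7.1, -0.4]
opening: -0.0002
grasp_force: 2.9
```

```bash
python3 - <<'E'
from h import *
n="scene"
p,d=grab_frame(n)
for r in nets.mark_of(n,"lever_post")[:2]:
    q=at_z(n,r["position"],.147);print(round(r["p"],2),np.round(q,4),"angle",np.arctan2(-(q[1]+.110),-(q[0]-.578)))
c=p[120:260,120:290]
cv2.imwrite("pics/t6.png",cv2.resize(c[:,:,::-1],None,fx=3,fy=3,interpolation=2))
s=telemetry.read_state();print(s["clock"],s["eef_pos"],s["ee_rot"],s["force"])
E
```

```text
0.53 [ 0.5155 -0.1551  0.147 ] angle 0.6252832156701522
9.2 [ 0.518617   -0.13701062  0.08729944] [-3.14140224e+00 -7.19322968e-04  4.98685301e-01] [-0.08996243  5.98829774 -0.13145819]
```

View pics/t6.png

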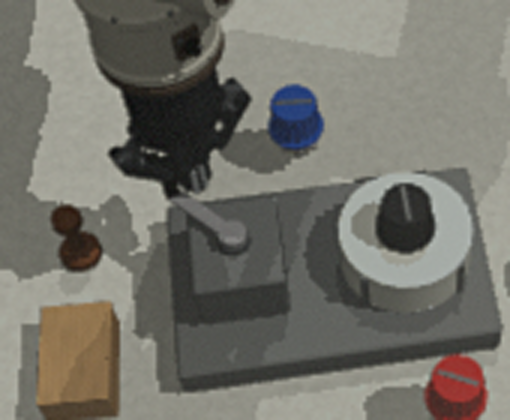

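The lever is now swung about 0.7 rad, with the post against the fingers near (185,178). I keep going to the stop.

{"op": "apply_moves", "data": {
  "rows": [
    [0,[0,0.3,0],[0,0,0]],
    [0,[0,0.3,0],[0,0,0]],
    [0,[0,0,0],[0,0,0]]
  ]
}}

```text
clock: 9.45
eef_pos: [0.5246, -0.1478, 0.0874]
ee_rot: [-3.142, -0.001, 0.499]
force: [0.7, 7.0, 1.8]
opening: -0.0004
grasp_force: 3.0
```

{"op": "apply_moves", "data": {
  "rows": [
    [0,[0,0.25,0],[0,0,0]],
    [0,[0,0,0],[0,0,0]]
  ]
}}

```text
clock: 9.62
eef_pos: [0.5264, -0.151, 0.0872]
ee_rot: [-3.139, -0.001, 0.499]
force: [-3.1, 13.4, 5.7]
opening: -0.0003
grasp_force: 6.9
```

{"op": "apply_moves", "data": {
  "rows": [
    [0,[0,0.15,0],[0,0,0]],
    [0,[0,0,0],[0,0,0]]
  ]
}}

```text
clock: 9.78
eef_pos: [0.527, -0.1517, 0.087]
ee_rot: [-3.135, -0.001, 0.5]
force: [-9.0, 29.6, 9.2]
opening: 0.0001
grasp_force: 15.4
```

```bash
python3 - <<'E'
from h import *
p,d,P=cloud("wrist")
s=telemetry.read_state();print(s["clock"],s["eef_pos"],s["force"])
# lever arm pixels: z 112..121 outside the pivot hub
m=(d>0)&(abs(P[...,2]-.117)<.004)&(np.hypot(P[...,0]-.578,P[...,1]+.11)<.07)
q=P[m][:,:2];h=q[np.hypot(*(q-[.578,-.11]).T)<.013];far=q[np.hypot(*(q-[.578,-.11]).T)>.03]
f=far.mean(0);print(len(q),len(far),h.mean(0),f,np.arctan2(-(f[1]+.11),-(f[0]-.578)))
E
```

```text
9.8333 [ 0.52698387 -0.15167446  0.08706746] [-7.88617022 28.36263189  8.2871409 ]
2583 1446 [ 0.57602044 -0.11186335] [ 0.549585   -0.14957091] 0.9480402301828714
```

The force jumped to 30 N with no further motion and the wrist depth gives about 0.95 rad, so the lever is at its stop. I back away so it springs home.

{"op": "apply_moves", "data": {
  "rows": [
    [0,[0,-0.5,0],[0,0,0]],
    [0,[0,-0.8,0],[0,0,0]],
    [0,[0,-0.8,0],[0,0,0]],
    [0,[0,-0.8,0],[0,0,0]],
    [0,[0,-0.8,0],[0,0,0]],
    [0,[0,-0.8,0],[0,0,0]],
    [0,[0,-0.5,0],[0,0,0]],
    [0,[0,0,-1],[0,0,0]],
    [0,[0,0,-1],[0,0,0]],
    [0,[0,0,-1],[0,0,0]],
    [0,[0,0,-1],[0,0,0]],
    [0,[0,0,-1],[0,0,0]]
  ]
}}

```text
clock: 10.83
eef_pos: [0.4796, -0.0663, 0.1885]
ee_rot: [3.141, -0.0, 0.499]
force: [-0.5, -0.0, -0.1]
opening: 0.0
grasp_force: 0.0
```

```bash
python3 - <<'E'
from h import *
p,d,P=cloud("scene")
m=(d>0)&(abs(P[...,2]-.117)<.005)&(np.hypot(P[...,0]-.577,P[...,1]+.11)<.075)
q=P[m][:,:2];far=q[np.hypot(*(q-[.577,-.11]).T)>.03];f=far.mean(0);print("lever",f,np.arctan2(-(f[1]+.11),-(f[0]-.577)))
for n in("scene","wrist"):
  if n=="wrist": p,d,P=cloud(n)
  m=(d>0)&(P[...,2]>.127)&(P[...,2]<.134)&(np.hypot(P[...,0]-.575,P[...,1]-.04)<.035)&(p.max(-1)<120)
  if m.sum()>20:
    q=P[m][:,:2].astype(np.float32);print(n,"cap",m.sum(),cv2.minEnclosingCircle(q),np.median(P[m][:,2]))
  m=(d>0)&(abs(P[...,2]-.09)<.004)&(np.hypot(P[...,0]-.575,P[...,1]-.04)<.075)&(p.min(-1)>100)
  if m.sum()>20: print(n,"drum",m.sum(),cv2.minEnclosingCircle(P[m][:,:2].astype(np.float32)))
  for r in nets.mark_of(n,"cap_top")[:3]: print(r["p"],at_z(n,r["position"],.131))
s=telemetry.read_state();print(s["clock"],s["eef_pos"],s["ee_rot"],s["force"])
E
```

```text
lever [ 0.5260261  -0.11139186] 0.02729864596801481
scene cap 190 ((0.5754827857017517, 0.03796510398387909), 0.022725529968738556) 0.13023777231665762
scene drum 950 ((0.574806809425354, 0.038269899785518646), 0.06097143515944481)
0.92 [0.5725233  0.03590154 0.131     ]
0.9 [0.74219347 0.05034942 0.131     ]
0.55 [ 0.45617655 -0.04409617  0.131     ]
wrist cap 2421 ((0.5743507742881775, 0.03711564093828201), 0.021989451721310616) 0.1290985719352292
wrist drum 8709 ((0.5745878219604492, 0.037777941673994064), 0.06397880613803864)
0.94 [ 0.44054152 -0.04091981  0.131     ]
0.61 [0.57381652 0.03709108 0.131     ]
11.0333 [ 0.47984777 -0.06649349  0.18744801] [ 3.14075275e+00 -4.73592883e-04  4.98994148e-01] [ 0.25359462  0.01159225 -0.72576617]
```

The lever has sprung back to about 0.03 rad. The cap is at (0.575, 0.0375) with its top at 0.13. Next I open the gripper and move over it.

{"op": "apply_moves", "data": {
  "rows": [
    [1,[0.95,-0.33,0],[0,0,0]],
    [1,[0.95,-0.33,0],[0,0,0]],
    [1,[0.95,-0.33,0],[0,0,0]],
    [1,[0.95,-0.33,0],[0,0,0]],
    [1,[0.95,-0.33,0],[0,0,0]],
    [1,[0.95,-0.33,0],[0,0,0]],
    [1,[0.95,-0.33,0],[0,0,0]],
    [1,[0,0,0],[0,0,0]],
    [1,[0,0,0.8],[0,0,0]],
    [1,[0,0,0.8],[0,0,0]],
    [1,[0,0,0],[0,0,0]]
  ]
}}

```text
clock: 11.95
eef_pos: [0.5727, 0.0376, 0.1514]
ee_rot: [-3.139, 0.005, 0.499]
force: [-0.2, 0.4, 0.1]
opening: 0.0852
grasp_force: 0.0
```

```bash
python3 - <<'E'
from h import *
p,d,P=cloud("wrist")
s=telemetry.read_state();e=s["eef_pos"];print(s["clock"],e,s["ee_rot"],s["opening"])
m=(d>0)&(P[...,2]>.127)&(P[...,2]<.134)&(np.hypot(P[...,0]-.575,P[...,1]-.04)<.035)&(p.max(-1)<120)
print("cap",m.sum(),cv2.minEnclosingCircle(P[m][:,:2].astype(np.float32)))
g=np.array([.5748,.0375])-e[:2];y=s["ee_rot"][2];print("tool dx,dy",g@[np.cos(y),np.sin(y)],g@[np.sin(y),-np.cos(y)])
cv2.imwrite("pics/w7.png",p[:,:,::-1])
E
```

```text
12.0 [0.57325324 0.03745278 0.15328337] [-3.13976812  0.00335599  0.49878798] 0.08520076313474705
cap 1978 ((0.575707197189331, 0.036934152245521545), 0.02341974526643753)
tool dx,dy 0.0013808984478025999 0.000698442874583243
```

View pics/w7.png

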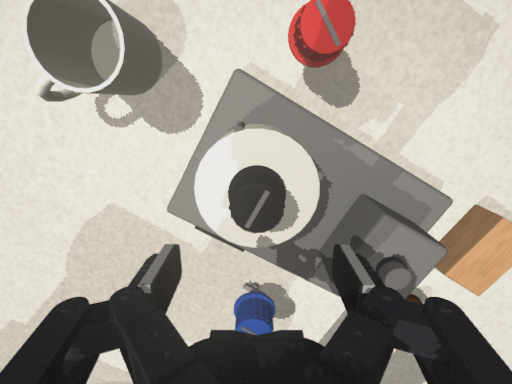

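The black cap is centred between the open fingers at (195,258), and the mug and box are clear. Going down and gripping.

{"op": "apply_moves", "data": {
  "rows": [
    [1,[0.07,0.04,0.9],[0,0,0]],
    [1,[0,0,0.9],[0,0,0]],
    [1,[0,0,0.9],[0,0,0]],
    [1,[0,0,0.9],[0,0,0]],
    [1,[0,0,0.5],[0,0,0]],
    [1,[0,0,0.5],[0,0,0]],
    [1,[0,0,0],[0,0,0]]
  ]
}}

```text
clock: 12.58
eef_pos: [0.5755, 0.0374, 0.0621]
ee_rot: [-3.141, 0.002, 0.499]
force: [0.7, -0.5, -0.6]
opening: 0.0856
grasp_force: 0.0
```

{"op": "apply_moves", "data": {
  "rows": [
    [0,[0,0,0],[0,0,0]],
    [0,[0,0,0],[0,0,0]],
    [0,[0,0,0],[0,0,0]],
    [0,[0,0,0],[0,0,0]],
    [0,[0,0,0],[0,0,0]],
    [0,[0,0,0],[0,0,0]],
    [0,[0,0,0],[0,0,0]],
    [0,[0,0,0],[0,0,0]]
  ],
  "force": 45
}}

```text
clock: 13.25
eef_pos: [0.5766, 0.0374, 0.0642]
ee_rot: [3.141, -0.001, 0.499]
force: [-0.8, -0.1, 5.2]
opening: 0.0429
grasp_force: 44.8
```

{"op": "apply_moves", "data": {
  "rows": [
    [0,[0,0,-0.05],[0,0,-0.8]],
    [0,[0,0,0],[0,0,-0.8]],
    [0,[0,0,0],[0,0,-0.8]],
    [0,[0,0,0],[0,0,-0.8]],
    [0,[0,0,0],[0,0,-0.8]],
    [0,[0,0,0],[0,0,0]]
  ]
}}

```text
clock: 13.75
eef_pos: [0.5762, 0.0376, 0.0647]
ee_rot: [3.142, -0.0, 0.922]
force: [-1.6, 1.8, 3.2]
opening: 0.0429
grasp_force: 46.8
```

```bash
cat > c.py <<'E'
from h import *
s=telemetry.read_state();print(s["clock"],s["eef_pos"],s["ee_rot"],s["force"],s["wrist_torque"],s["grasp_force"],s["opening"])
p,d,P=cloud("scene")
# line mark on cap top: bright pixels on the dark top
m=(d>0)&(P[...,2]>.126)&(P[...,2]<.16)&(np.hypot(P[...,0]-.575,P[...,1]-.0375)<.021)
g=p.max(-1).astype(float);q=P[m];w=g[m];print(m.sum(),np.percentile(w,[10,50,90,98]))
b=q[w>70];
if len(b)>4:
    u,sv,vt=np.linalg.svd(b[:,:2]-b[:,:2].mean(0));print(len(b),"mark dir",np.degrees(np.arctan2(vt[0,1],vt[0,0]))%180,sv)
import time
cv2.imwrite("pics/cap_%d.png"%(s["clock"]*100),cv2.resize(p[150:230,200:300,::-1],None,fx=6,fy=6,interpolation=2))
E
python3 c.py
```

```text
13.75 [0.57618876 0.0376262  0.06470258] [ 3.14158643e+00 -3.68466602e-04  9.21597291e-01] [-1.55706378  1.77742309  3.24831175] [ 0.42312178  0.45078866 -0.60381134] 46.81672990322113 0.04287471076312595
57 [35.  39.  48.6 69.4]
```

Turning it anticlockwise met 0.6 N m, which looks like the stop with the grip slipping. I'll try the other way and compare.

{"op": "apply_moves", "data": {
  "rows": [
    [0,[0,0,0],[0,0,0.8]],
    [0,[0,0,0],[0,0,0.8]],
    [0,[0,0,0],[0,0,0.8]],
    [0,[0,0,-0.02],[0,0,0.8]],
    [0,[0,0,-0.02],[0,0,0.8]],
    [0,[0,0,0],[0,0,0]]
  ]
}}

```text
clock: 14.3
eef_pos: [0.5757, 0.0373, 0.065]
ee_rot: [-3.141, 0.001, 0.492]
force: [-3.6, 0.0, -0.2]
opening: 0.0433
grasp_force: 46.5
```

```bash
python3 c.py
```

```text
14.3 [0.57572988 0.03731679 0.06500252] [-3.14139576e+00  9.96441176e-04  4.91534723e-01] [-3.62692976  0.0045254  -0.17543659] [-0.04742031  0.75368635 -0.03989077] 46.49478077888489 0.04327112836946074
111 [33. 37. 53. 84.]
5 mark dir 170.1009746368353 [1.01550030e-02 3.01500536e-06]
```

Clockwise it turns freely (0.04 N m), so the thread is reversed. I keep turning clockwise to the 75° stop, then come back about 10°.

{"op": "apply_moves", "data": {
  "rows": [
    [0,[0,0,-0.02],[0,0,0.7]],
    [0,[0,0,-0.01],[0,0,0.7]],
    [0,[0,0,-0.01],[0,0,0.7]],
    [0,[0,0,-0.01],[0,0,0.7]],
    [0,[0,0,-0.01],[0,0,0.7]],
    [0,[0,0,-0.01],[0,0,0.7]],
    [0,[0,0,-0.01],[0,0,0.7]],
    [0,[0,0,0],[0,0,0]]
  ]
}}

```text
clock: 15.02
eef_pos: [0.5761, 0.0373, 0.0669]
ee_rot: [3.141, -0.0, -0.017]
force: [-3.3, -0.8, 3.3]
opening: 0.0429
grasp_force: 46.8
```

```bash
python3 c.py
```

```text
15.0167 [0.57612184 0.03728947 0.06691635] [ 3.14125699e+00 -1.08938251e-05 -1.65476531e-02] [-3.31997375 -0.83748821  3.27713709] [-0.15482614  0.73875719 -0.04149774] 46.754520535469055 0.042869536620880756
151 [30. 35. 46. 55.]
```

{"op": "apply_moves", "data": {
  "rows": [
    [0,[0,0,-0.02],[0,0,0.7]],
    [0,[0,0,-0.02],[0,0,0.7]],
    [0,[0,0,0],[0,0,0.7]],
    [0,[0,0,0],[0,0,0]]
  ]
}}

```text
clock: 15.4
eef_pos: [0.5762, 0.0373, 0.0678]
ee_rot: [3.141, -0.0, -0.235]
force: [-3.4, -0.7, 4.9]
opening: 0.0426
grasp_force: 47.0
```

```bash
python3 -c "
from h import *
s=telemetry.read_state();print(s['eef_pos'],s['ee_rot'],s['force'],s['wrist_torque'])"
```

```text
[0.57618074 0.03730479 0.06780439] [ 3.14134054e+00 -2.08203162e-04 -2.35186818e-01] [-3.3651735  -0.67132805  4.89502255] [-0.02927377  0.77801865 -0.01323166]
```

{"op": "apply_moves", "data": {
  "rows": [
    [0,[0,0,0],[0,0,0.7]],
    [0,[0,0,0],[0,0,0.7]],
    [0,[0,0,0],[0,0,0]]
  ]
}}

```text
clock: 15.65
eef_pos: [0.5764, 0.0372, 0.0681]
ee_rot: [3.141, -0.001, -0.382]
force: [-3.0, -1.0, 7.9]
opening: 0.0429
grasp_force: 47.2
```

```bash
python3 -c "
from h import *
s=telemetry.read_state();print(s['eef_pos'],s['ee_rot'],s['force'],s['wrist_torque'])"
```

```text
[0.57635351 0.03718405 0.06810119] [ 3.14138655e+00 -8.14401305e-04 -3.81775548e-01] [-3.04595695 -1.02339349  7.85375246] [-0.09661409  0.83081678  0.05521961]
```

{"op": "apply_moves", "data": {
  "rows": [
    [0,[0,0,-0.03],[0,0,0.6]],
    [0,[0,0,-0.03],[0,0,0.6]],
    [0,[0,0,0],[0,0,0]]
  ]
}}

```text
clock: 15.9
eef_pos: [0.5765, 0.0374, 0.069]
ee_rot: [-3.141, -0.001, -0.506]
force: [-1.4, -0.7, 4.5]
opening: 0.0433
grasp_force: 46.7
```

```bash
python3 -c "
from h import *
s=telemetry.read_state();print(s['eef_pos'],s['ee_rot'],s['force'],s['wrist_torque'])"
```

```text
[0.57651616 0.03742188 0.06904009] [-3.14123045e+00 -8.71760507e-04 -5.06204684e-01] [-1.40938452 -0.74479927  4.49256106] [0.0333992  0.20376384 0.00970173]
```

{"op": "apply_moves", "data": {
  "rows": [
    [0,[0,0,-0.03],[0,0,0.6]],
    [0,[0,0,0],[0,0,0.6]],
    [0,[0,0,0],[0,0,0]]
  ]
}}

```text
clock: 16.15
eef_pos: [0.5755, 0.0372, 0.0691]
ee_rot: [3.14, 0.001, -0.631]
force: [-6.7, -2.2, 2.4]
opening: 0.0426
grasp_force: 46.9
```

```bash
python3 -c "
from h import *
s=telemetry.read_state();print(s['eef_pos'],s['ee_rot'],s['force'],s['wrist_torque'])"
```

```text
[0.57549709 0.03723341 0.06907919] [ 3.14024876e+00  9.81975645e-04 -6.31115996e-01] [-6.710063   -2.15301411  2.3601214 ] [-0.35059784  1.50454636  0.12006514]
```

{"op": "apply_moves", "data": {
  "rows": [
    [0,[0,0,0],[0,0,0.6]],
    [0,[0,0,0],[0,0,0.6]],
    [0,[0,0,0],[0,0,0]]
  ]
}}

```text
clock: 16.4
eef_pos: [0.5756, 0.0369, 0.0691]
ee_rot: [3.14, 0.0, -0.756]
force: [-6.8, -5.3, 3.0]
opening: 0.0424
grasp_force: 46.9
```

```bash
python3 c.py
```

```text
16.4 [0.57557906 0.03688385 0.06906171] [ 3.13975409e+00  2.00716612e-04 -7.56350567e-01] [-6.79359912 -5.2824299   3.00070193] [-0.96838118  1.42683661  0.59341074] 46.904754638671875 0.04243976619348193
111 [31.  34.  42.  53.8]
```

Now 0.59 N m: that is the loose stop at 75°. I turn back about 11° and lift gently.

{"op": "apply_moves", "data": {
  "rows": [
    [0,[0,0,0],[0,0,-0.6]],
    [0,[0,0,0],[0,0,-0.6]],
    [0,[0,0,0],[0,0,-0.6]],
    [0,[0,0,0],[0,0,0]]
  ]
}}

```text
clock: 16.78
eef_pos: [0.5764, 0.0374, 0.0693]
ee_rot: [-3.141, -0.001, -0.562]
force: [-0.3, 0.4, 0.7]
opening: 0.0431
grasp_force: 46.6
```

{"op": "apply_moves", "data": {
  "rows": [
    [0,[0,0,-0.15],[0,0,0]],
    [0,[0,0,-0.15],[0,0,0]],
    [0,[0,0,-0.15],[0,0,0]],
    [0,[0,0,0],[0,0,0]]
  ]
}}

```text
clock: 17.12
eef_pos: [0.5765, 0.0375, 0.0791]
ee_rot: [-3.141, -0.001, -0.569]
force: [-0.1, 0.6, -1.6]
opening: 0.0428
grasp_force: 46.6
```

```bash
python3 c.py
```

```text
17.1167 [0.57650879 0.03745653 0.07909787] [-3.14117307e+00 -9.22145303e-04 -5.69494565e-01] [-0.06345595  0.64181537 -1.61667287] [-0.01002647  0.0192469   0.02809072] 46.61220073699951 0.042776433674819696
141 [30.  34.  45.  56.4]
```

The force on the tool is only about the cap's weight, so it is free. I lift straight up to about 10 cm.

{"op": "apply_moves", "data": {
  "rows": [
    [0,[0,0,-0.3],[0,0,0]],
    [0,[0,0,-0.5],[0,0,0]],
    [0,[0,0,-0.6],[0,0,0]],
    [0,[0,0,-0.6],[0,0,0]],
    [0,[0,0,-0.6],[0,0,0]],
    [0,[0,0,-0.6],[0,0,0]],
    [0,[0,0,-0.6],[0,0,0]],
    [0,[0,0,-0.5],[0,0,0]],
    [0,[0,0,-0.3],[0,0,0]],
    [0,[0,0,0],[0,0,0]],
    [0,[0,0,0],[0,0,0]],
    [0,[0,0,0],[0,0,0]]
  ]
}}

```text
clock: 18.17
eef_pos: [0.5759, 0.0375, 0.1696]
ee_rot: [3.141, 0.001, -0.569]
force: [0.1, 0.3, -1.8]
opening: 0.0431
grasp_force: 46.6
```

```bash
python3 - <<'E'
from h import *
p,d,P=cloud("scene")
s=telemetry.read_state();print(s["clock"],s["eef_pos"],s["force"],s["grasp_force"],s["opening"],s["joint_velocities"].round(3))
m=(d>0)&(abs(P[...,2]-.117)<.005)&(np.hypot(P[...,0]-.577,P[...,1]+.11)<.075)
q=P[m][:,:2];far=q[np.hypot(*(q-[.577,-.11]).T)>.03];f=far.mean(0);print("lever",np.arctan2(-(f[1]+.11),-(f[0]-.577)))
cv2.imwrite("pics/f.png",cv2.resize(p[60:270,110:360,::-1],None,fx=2.8,fy=2.8,interpolation=2))
E
```

```text
18.2167 [0.57583811 0.03744789 0.16950479] [ 0.55900888  0.03514202 -1.49989592] 46.5937203168869 0.04283430061799623 [-0.001  0.001 -0.001 -0.    -0.    -0.001]
lever 0.030020343837055014
```

View pics/f.png

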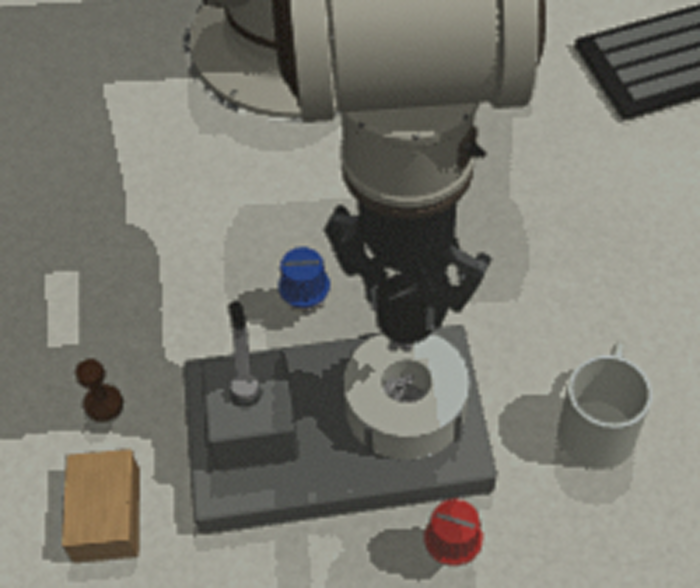

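The picture shows the cap in the gripper, lifted clear of the open drum hole (about (405,380) in the crop). The lever is at rest and the mug, stamp and box are where they were. Handing in.

```bash
python3 -c "
from station import job
print(job.sign_off())"
```

```text
the job is handed in; nothing more can be done
None
```

Handed in at about 18 s, with no verdict shown: I swung the lever to its stop and it sprang back, unscrewed the cap clockwise (reversed thread), and finished holding it about 10 cm above the drum, with the mug, stamp and card box untouched.

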